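# Try the cover of the gauge box, free its catch if caught, hold it open

## Task

I need a setting ring out of the wooden gauge box, so please open its cover for me. Before you move the sliding catch, tug the cover gently upward by its steel bow handle to learn whether the catch is holding it; if it is caught, slide the catch knob away from the handle to release it, otherwise simply carry on. Then raise the cover by its handle without ever letting it drop, and finish while still holding it open by the handle, somewhat past half-way (about 55 degrees), disturbing nothing else on the desk.

Things in the scene. Friction and masses are not known exactly. Their poses are not given: they have to be found in the camera images.
- gauge_box: fixed wooden box with hinged cover, 180 mm deep (x), 260 mm wide (y), 70.5 mm high to the closed cover's top. Origin: centre of its underside on the desk. Its x axis points from the front (handle and catch side, nearer the robot) to the hinged back, y left, z up. Handle and catch knob stand on the cover along its front edge. Inside lie setting rings and plugs in foam.
- cover_hinge (a point): middle of the cover's hinge line, which runs along the box's y axis at box x = +91 mm, z = +58 mm (the back upper edge). The cover swings up about it, away from the robot.
- cover_handle (a point): middle of the steel bow handle on the cover: a level round bar, 10 mm thick, along the box's y axis, 70 mm clear between its end posts, 31.5 mm above the cover's top and 102 mm above the desk when shut. It lies 155 mm in front of the hinge line and 44 mm above it. The bar may roll between the fingers as the cover swings, so a gripper can stay pointing down.
- cover (a joint): angle of the cover, rad: 0 shut, grows as it opens, stop at 1.5. Weight 0.3 to 0.5 kg (1.5 to 3 N at the handle); it falls shut unless held. Caught, it rises only about 0.01 rad (1.5 mm at the handle), then stops hard; free, it resists with its weight only. A tug of 8 to 15 N on the handle tells (the catch must feel at least 3 N).
- catch_knob (a point): centre of the top of the catch's round knurled steel knob, 15 mm in diameter, its top 22 mm above the cover's top face, to the right of the handle (cover shut: box x = -64 mm, y = -83 to -97 mm). It slides in a 14 mm long slot along the box's y axis.
- catch_ref (a point): reference point that travels with the catch, level with the knob but back on the hinge line; it shifts only when the catch is slid, not when the cover swings. Used for judging; nothing to handle there.
- catch (a joint): slide of the catch, m: 0 = knob nearest the handle, bolt fully out; 0.014 = knob against its far stop (towards the box's -y, away from the handle), always free there. Moves with about 3 N, stays where left. The bolt goes under a strike plate hidden in the box, set some mm differently each time, so a half-drawn knob does not show whether it is caught.

How it is judged:
By the outcome, as a careful person would: the job done as asked, in the order asked, and still so for the second after the job is handed in, while the arm keeps its last pose, push and grip.
It also fails if it takes over 51 s, if anything falls off the work surface, if the arm or the gripper's body presses on something with over 40 N, if the wrist force passes 120 N, or if a joint passes its speed limit or range.

## Robot

A 6-joint arm with a two-finger parallel gripper is mounted at the origin on a cart in front of the work surface, level with it; the furniture and walls round the work are solid. World frame = base frame: x ahead of the robot, y to its left, z up, the work surface at z = 0. Lengths are in mm, angles in rad, forces in N, time in s.
With the tool pointing down it reaches from about 375 to 900 mm from the base axis. Payload 3.1 kg.
Tool frame: the origin (TCP) lies midway between the tips of the shut fingers; the grasp point (between the pads) lies 19 mm behind it; z points along the fingers, y is the direction in which the jaws open and shut (so a half turn about z gives the same grasp; the last joint's range is limited). The gripper opens to 87 mm and grips with 3 to 60 N. Pads are 19 mm wide; open, the fingers measure 117 mm over their backs; the gripper's body (75 mm by 190 mm) begins 51 mm behind the grasp point.
Start: joints at [1.058, 0.527, 1.433, -0, 1.181, -0.178], TCP at [205.321, 590.288, 222.548] pointing down, gripper open.
Joint ranges: [-3.08, 3.08], [-0.75, 2.2], [0.22, 2.44], [-1.43, 4.57], [0, 2.65], [-2.85, 2.85]. Speed limits (rad/s): [2.79, 2.79, 3.14, 3.14, 3.14, 3.14].

## Interface

Orientations are given as a unit quaternion [x, y, z, w].
In Python, from plant import ctrl gives the robot as it stands.
- The arm moves only by the tool send_rows, never from a script. Its argument "increments" is a list of rows, each a list of 5 numbers: the finger opening in m, from 0 to 0.087, then the shift along the tool's x, y, z in m, then the turn about the tool's z in rad. In form: [[jaw, dx, dy, dz, yaw], ...]. A call has exactly 10 rows; each row is the pose to reach, as a shift and turn from the pose measured when the call began, along the tool's axes at that moment; what a row does not reach only later rows make up. A row lasts 1/10 s, in which the tool goes at most 50 mm and 8.59 degrees, less where a joint would pass 70% of its speed; a pose out of reach is approached as far as the arm can. A call with a gripper value outside its range is refused whole. The fingers move at their own pace and stop on an object; "force" is the grip in N (left out, the last holds). Time passes only in rows, so rows that repeat a pose let the fingers close, or fill a call up. It gives the time, the measured TCP pose, the force and the opening at its end, in the units of the state.
- ctrl.sense(): the state, without advancing time (a new reading comes with each control period).
- ctrl.snapshot(name): name is "scene" or "side" or "wrist"; returns (picture, depth): 480x640x3 uint8, blue, green, red; 480x640 float32, mm along the optical axis (not along the pixel's ray), 0 where there is no reading.
- ctrl.camera_params(name): a dict with "intrinsics" (3x3 intrinsics, pixels), "distortion" ([k1, k2, p1, p2, k3] as OpenCV has them; the pictures are not rectified), "R" (3x3) and "t" (3): a world point X has camera coordinates R X + t. Camera axes: x right, y down, z forward; pixel columns grow to the right and rows downward; lengths in mm; the calibration is good to about 2 mm. A picture is of the moment at which its call begins: read the wrist's pose just before it. camera_params takes no time and is no camera call; for the wrist camera it gives the pose at the moment of the call.
- ctrl.hand_in(): hands the job in, once; it reports no verdict.
The state is a dict: "clock": time; "joint_positions": joint angles; "joint_vel": joint speeds; "joint_efforts": joint torques, N m; "tcp_pos": TCP position; "orientation": TCP orientation; "wrist_force": force on the tool from outside, world axes, zero at the start; "torque": the same for the moment, N m; "finger_gap": opening from 0.0 (shut) to 1.0 (fully open).
Only numpy, scipy, OpenCV 4.12 (cv2) and the standard library are available. Lean on these libraries where they do the work, as an engineer would, in place of code of your own. Each camera call takes 0.05 s, during which the arm holds its last target.

## Working session

There is one attempt and no reset: what is moved stays moved. The work goes in short steps, Python scripts to look and compute and a tool call to move; the robot and the scene stay as the last step left them, time stands still between calls to the robot, and variables do not carry over. Pictures are saved under pics/ and viewed, and the job is handed in when it is done.

Besides the shell and the picture viewer there is one more tool, called as a command line: name --pt "numbers of a row" for each row, then --argument value for the rest. send_rows: Moves the arm, as the interface text tells. Its arguments: {"type":"object","properties":{"increments":{"type":"array","items":{"type":"array","items":{"type":"number"}}},"force":{"type":"number"}},"required":["increments"]}

```bash
ls; mkdir -p pics; python3 - <<'E'
from plant import ctrl
import cv2,numpy as np
s=ctrl.sense();print(s)
for n in ["scene","side"]:
    im,d=ctrl.snapshot(n);cv2.imwrite(f"pics/{n}0.png",im);np.savez(f"pics/{n}0.npz",im=im,d=d)
    p=ctrl.camera_params(n);print(n,p)
E
```

```text
pics
{'clock': 0.0, 'joint_positions': array([ 1.05749002e+00,  5.28427528e-01,  1.43388211e+00, -1.34577229e-05,
        1.18139015e+00, -1.78525836e-01]), 'joint_vel': array([-0.00070677, -0.00065529, -0.00099502,  0.00039192,  0.00148753,
       -0.00139122]), 'joint_efforts': array([ 1.65426968e-04, -4.40042710e+01, -1.76591098e+01,  6.32177596e-02,
        5.82849118e-02, -1.38368659e-04]), 'tcp_pos': array([204.98318677, 589.66773096, 221.6017896 ]), 'orientation': array([ 1.66607013e-01,  9.86022816e-01, -9.93272719e-04, -3.51368503e-04]), 'wrist_force': array([ 0.00847668, -0.53427298, -0.65807434]), 'torque': array([0.04947962, 0.03211396, 0.02974263]), 'finger_gap': 1.002591119563427}
scene {'intrinsics': array([[546.81228471,   0.        , 322.29137611],
       [  0.        , 546.81228471, 243.85427241],
       [  0.        ,   0.        ,   1.        ]]), 'distortion': array([0.01913526, 0.        , 0.        , 0.        , 0.        ]), 'R': array([[ 0.87136834, -0.49061572,  0.00366449],
       [-0.29830727, -0.53571515, -0.78995066],
       [ 0.38952534,  0.68724485, -0.61315946]]), 't': array([-388.40263466,  348.48094319,  576.47290932])}
side {'intrinsics': array([[597.56708694,   0.        , 316.42747242],
       [  0.        , 597.56708694, 243.19463266],
       [  0.        ,   0.        ,   1.        ]]), 'distortion': array([-0.14985209,  0.        ,  0.        ,  0.        ,  0.        ]), 'R': array([[-6.53053328e-01,  7.57311734e-01, -5.37047726e-04],
       [ 4.96395609e-01,  4.27521505e-01, -7.55524164e-01],
       [-5.71937715e-01, -4.93664158e-01, -6.55120561e-01]]), 't': array([ 227.90893858, -302.46222715, 1299.4656701 ])}
```

View pics/scene0.png

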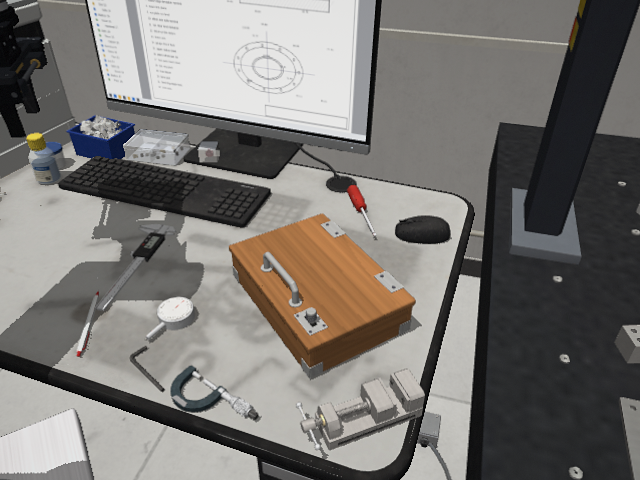

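View pics/side0.png

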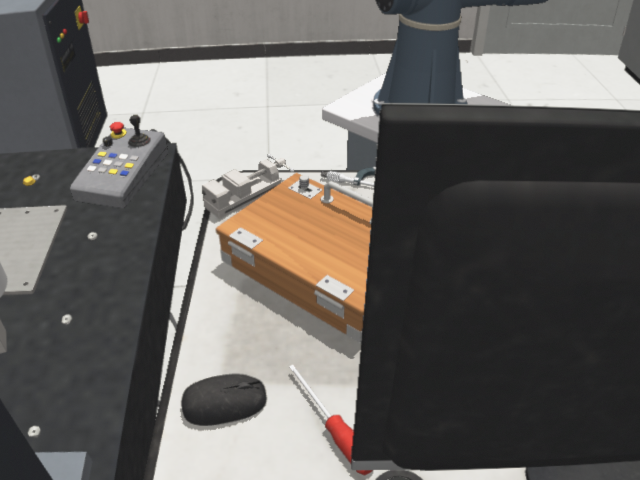

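The scene picture shows the box, with the handle from about (267,262) to (295,302), the knob at (311,316) and the hinges at the upper right. The side view confirms the hinge side; the monitor hides part of it. Next I measure the cover's top.

```bash
cat > h.py <<'E'
import numpy as np,cv2
def rays(p,uv):
    uv=np.asarray(uv,float).reshape(-1,1,2)
    n=cv2.undistortPoints(uv,p["intrinsics"],np.array(p["distortion"])).reshape(-1,2)
    d=np.c_[n,np.ones(len(n))]
    R=p["R"];return -R.T@p["t"], d@R   # rows R^T d
def onplane(p,uv,z):
    o,d=rays(p,uv);return o+d*((z-o[2])/d[:,2])[:,None]
def fromdepth(p,uv,dep):
    o,d=rays(p,uv);return o+d*np.asarray(dep)[:,None]
def proj(p,X):
    r,_=cv2.Rodrigues(p["R"]);return cv2.projectPoints(np.asarray(X,float).reshape(-1,1,3),r,p["t"],p["intrinsics"],np.array(p["distortion"]))[0].reshape(-1,2)
E
python3 - <<'E'
from plant import ctrl
from h import *
p=ctrl.camera_params("scene");f=np.load("pics/scene0.npz");im,d=f["im"],f["d"]
v,u=np.mgrid[0:480,0:640];m=(u>215)&(u<430)&(v>200)&(v<385)&(d>0)
uv=np.c_[u[m],v[m]];X=fromdepth(p,uv,d[m])
hsv=cv2.cvtColor(im,cv2.COLOR_BGR2HSV)[m]
wood=(hsv[:,0]>5)&(hsv[:,0]<22)&(hsv[:,1]>90)
Z=X[wood,2];print(np.histogram(Z,bins=np.arange(0,130,5)))
top=wood&(abs(X[:,2]-np.median(Z[Z>62]))<4);print("topz",np.median(X[top,2]))
P=onplane(p,uv[top],70.5)[:,:2].astype(np.float32)
r=cv2.minAreaRect(P);print(r);print(cv2.boxPoints(r))
# handle+knob: things above top
for lo,hi in [(96,112),(85,96),(78,88)]:
    k=(X[:,2]>lo)&(X[:,2]<hi);print(lo,hi,k.sum(),X[k].mean(0) if k.any() else None,X[k].min(0),X[k].max(0))
k=(X[:,2]>94)&(X[:,2]<112)
Q=X[k,:2];c=Q.mean(0);w,V=np.linalg.eigh(np.cov((Q-c).T));print("bar",c,np.degrees(np.arctan2(V[1,1],V[0,1])),np.ptp((Q-c)@V[:,1]))
crop=cv2.resize(im[200:390,215:430],None,fx=3,fy=3,interpolation=cv2.INTER_CUBIC);cv2.imwrite("pics/crop0.png",crop)
E
```

```text
(array([  24,  255,  286,  291,  302,  349,  391,  397,  405,  389,  379,
         97,  337, 4972, 6828,    0,    0,    0,    5,    2,    4,   12,
          0,    0,    0]), array([  0,   5,  10,  15,  20,  25,  30,  35,  40,  45,  50,  55,  60,
        65,  70,  75,  80,  85,  90,  95, 100, 105, 110, 115, 120, 125]))
topz 70.21354349289811
((530.515625, 169.2384033203125), (185.73727416992188, 268.7880554199219), 1.955628514289856)
[[433.11484  300.38495 ]
 [442.28732   31.753462]
 [627.9164    38.091858]
 [618.7439   306.72336 ]]
96 112 336 [467.42258004 163.32302867 104.35378067] [462.12367314 119.61210934  96.48027925] [475.0329827  218.94957771 108.60450413]
85 96 161 [469.75176836 107.29656167  90.51562754] [462.02937829  70.62365438  85.12104723] [479.38527083 217.87197886  95.92944173]
78 88 113 [468.44778523 124.38533014  83.34662943] [462.33903727  70.62365438  78.07279432] [478.13269919 221.55851112  87.99486135]
bar [467.45965504 162.44820885] 92.71562951017083 139.5986135900211
```

View pics/crop0.png

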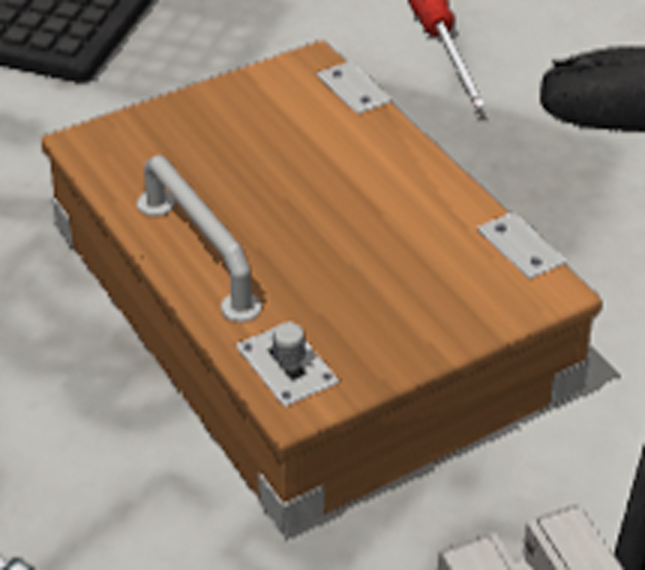

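The crop shows the handle with its two posts and the knob plate to the right of it, at about (311,312) in full-picture pixels. Box yaw is about 2°. Now I compute exact targets, check clearance to the monitor and work out the first move.

```bash
cat >> h.py <<'E'
from scipy.spatial.transform import Rotation as Ro
def plan(s,target,ydir_deg):
    R=Ro.from_quat(s["orientation"]).as_matrix()
    d=R.T@(np.asarray(target,float)-s["tcp_pos"])
    a=np.degrees(np.arctan2(R[1,1],R[0,1]));dy=(ydir_deg-a+90)%180-90
    print("shift(m) tool",np.round(d/1000,4),"yaw",round(-np.radians(dy),4),"tooly ang",round(a,2),"tilt",round(np.degrees(np.arccos(-R[2,2])),2))
E
python3 - <<'E'
from plant import ctrl
from h import *
p=ctrl.camera_params("scene");f=np.load("pics/scene0.npz");im,d=f["im"],f["d"]
v,u=np.mgrid[0:480:2,0:640:2];dd=d[::2,::2];m=dd>0
X=fromdepth(p,np.c_[u[m],v[m]],dd[m])
k=(X[:,2]>110)&(X[:,0]<1100)&(X[:,0]>350)&(X[:,1]<700)&(X[:,1]>-200)
print("tall stuff",k.sum(),np.percentile(X[k],[0,1,50,99,100],axis=0).round())
kk=k&(X[:,1]<300);print("tall y<300",kk.sum(),np.percentile(X[kk],[0,1,50,99,100],axis=0).round())
ctr=np.array([530.5,169.2]);a=np.radians(1.96);ex=np.array([np.cos(a),np.sin(a)]);ey=np.array([-ex[1],ex[0]])
print("handle exp",ctr-64*ex,"knob exp",ctr-64*ex-90*ey)
print("knob top px",onplane(p,[[311.3,310.5]],92.5))
print("bar ends px",onplane(p,[[267,254],[294.5,283]],102))
plan(ctrl.sense(),[466.5,167,200],1.96)
E
```

```text
tall stuff 7851 [[ 560.  125.  110.]
 [ 573.  128.  113.]
 [ 746.  495.  260.]
 [1063.  694.  406.]
 [1081.  700.  416.]]
tall y<300 2393 [[1004.  125.  110.]
 [1006.  127.  114.]
 [1032.  152.  286.]
 [1073.  237.  412.]
 [1081.  245.  416.]]
handle exp [466.53744333 167.01108596] knob exp [469.6156037   77.06374065]
knob top px [[472.22804237  78.77786983  92.5       ]]
bar ends px [[466.63771517 211.13323647 102.        ]
 [473.21949198 131.23572687 102.        ]]
shift(m) tool [-0.3859 -0.3133  0.0222] yaw 1.2018 tooly ang 70.82 tilt 0.11
```

send_rows --pt "0.087 -0.038 -0.031 0 0.12" --pt "0.087 -0.076 -0.062 0 0.24" --pt "0.087 -0.114 -0.093 0.002 0.36" --pt "0.087 -0.152 -0.124 0.004 0.48" --pt "0.087 -0.19 -0.155 0.007 0.6" --pt "0.087 -0.228 -0.186 0.01 0.72" --pt "0.087 -0.266 -0.217 0.013 0.84" --pt "0.087 -0.304 -0.248 0.016 0.96" --pt "0.087 -0.345 -0.28 0.019 1.08" --pt "0.087 -0.386 -0.313 0.022 1.2" --force 25

```text
clock: 1.1
tcp_pos: [464.8, 169.5, 200.2]
orientation: [0.696, 0.718, -0.001, 0.0]
wrist_force: [0.5, 0.3, 0.5]
finger_gap: 0.998
```

```bash
python3 - <<'E'
from plant import ctrl
from h import *
s=ctrl.sense();print(s["clock"],s["tcp_pos"],s["joint_vel"].round(3),s["joint_positions"].round(2))
p=ctrl.camera_params("wrist");im,d=ctrl.snapshot("wrist")
cv2.imwrite("pics/wrist1.png",im);np.savez("pics/wrist1.npz",im=im,d=d,**{k:np.array(p[k]) for k in p})
print(proj(p,[[466.5,167,102],[472,79,92.5]]))
plan(ctrl.sense(),[466.5,167,83],1.96)
E
```

```text
1.1 [464.79617574 169.48315439 200.15796257] [-0.964  0.149 -0.169  0.003  0.004  0.231] [ 0.12  0.39  1.78 -0.    0.98  0.09]
[[320.34479175 247.95073651]
 [323.64428993 347.75641271]]
shift(m) tool [ 0.0045 -0.0044  0.117 ] yaw -0.0113 tooly ang 1.31 tilt 0.43
```

View pics/wrist1.png

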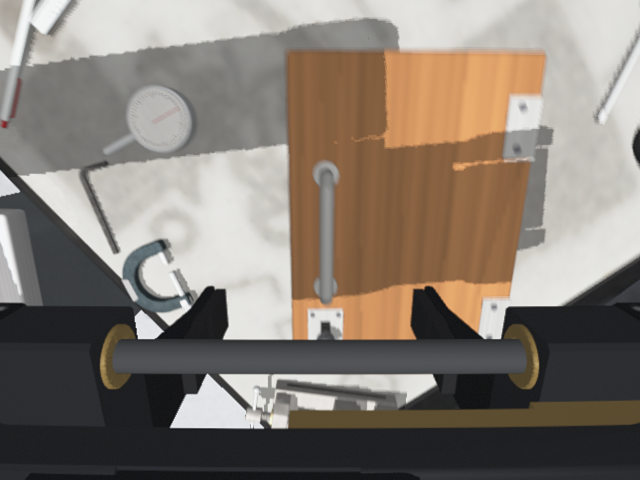

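The wrist picture shows the bar at column 326, rows 175–295, but the arm was still coasting, so I retake it.

```bash
python3 - <<'E'
from plant import ctrl
from h import *
im,d=ctrl.snapshot("wrist")
s=ctrl.sense();print(s["clock"],s["tcp_pos"],s["joint_vel"].round(3))
p=ctrl.camera_params("wrist");im,d=ctrl.snapshot("wrist")
cv2.imwrite("pics/wrist2.png",im);np.savez("pics/wrist2.npz",im=im,d=d)
m=(d>0)
v,u=np.nonzero(m);X=fromdepth(p,np.c_[u,v],d[m])
k=(X[:,2]>98)&(X[:,2]<112)&(abs(X[:,0]-467)<25)&(X[:,1]>60)&(X[:,1]<240)
print(k.sum(),X[k].mean(0),X[k].min(0),X[k].max(0), "px",u[k].min(),u[k].max(),v[k].min(),v[k].max())
Q=X[k,:2];c=Q.mean(0);w,V=np.linalg.eigh(np.cov((Q-c).T));print("bar ang",np.degrees(np.arctan2(V[1,1],V[0,1])))
k=(X[:,2]>86)&(X[:,2]<96)&(abs(X[:,0]-470)<20)&(X[:,1]>55)&(X[:,1]<110)
print("knob",k.sum(),X[k].mean(0) if k.any() else 0)
hs=cv2.cvtColor(im,cv2.COLOR_BGR2HSV)[m]
k=(abs(X[:,2]-70.5)<4)&(hs[:,0]>5)&(hs[:,0]<22)&(hs[:,1]>90)&(X[:,1]>90)
r=cv2.minAreaRect(X[k,:2].astype(np.float32));print(r,cv2.boxPoints(r),np.median(X[k,2]))
plan(ctrl.sense(),[466.5,167,83],1.96)
E
```

```text
1.2 [468.26888067 166.52526982 200.16511834] [ 0.092 -0.02   0.044  0.064  0.041 -0.015]
1812 [469.74144011 175.32217904 105.1121018 ] [463.77021576 121.89365016  98.01397169] [476.30257797 220.83819705 108.43277862] px 313 327 167 299
bar ang 92.24469877939696
knob 108 [473.03020376  85.74134642  90.28770593]
((532.2619018554688, 197.17213439941406), (184.86976623535156, 218.954345703125), 2.078558921813965) [[435.91714  303.22467 ]
 [443.85855   84.414406]
 [628.6067    91.1196  ]
 [620.6653   309.92987 ]] 70.15880944650482
shift(m) tool [-0.0016  0.0008  0.117 ] yaw -0.0038 tooly ang 1.74 tilt 0.12
```

View pics/wrist2.png

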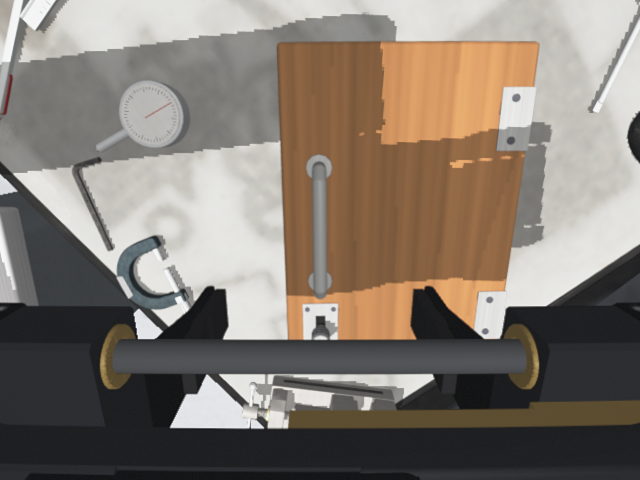

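The picture shows the bar at column 319, rows 160–295, midway between the fingers in the closing direction. The two views agree to about 2 mm, so I go down onto the bar.

send_rows --pt "0.087 0.001 0.003 0.015 0" --pt "0.087 0.001 0.003 0.03 0" --pt "0.087 0.001 0.003 0.045 0" --pt "0.087 0.001 0.003 0.06 0" --pt "0.087 0.001 0.003 0.075 0" --pt "0.087 0.001 0.003 0.09 0" --pt "0.087 0.001 0.003 0.105 0" --pt "0.087 0.001 0.003 0.114 0" --pt "0.087 0.001 0.003 0.117 0" --pt "0.087 0.001 0.003 0.117 0"

```text
clock: 2.25
tcp_pos: [468.1, 170.2, 82.8]
orientation: [0.696, 0.718, -0.001, -0.0]
wrist_force: [0.5, -0.1, -1.0]
finger_gap: 1.0
```

send_rows --pt "0.04 0 0 0 0" --pt "0.02 0 0 0 0" --pt "0.005 0 0 0 0" --pt "0.005 0 0 0 0" --pt "0.005 0 0 0 0" --pt "0.005 0 0 0 0" --pt "0.005 0 0 0 0" --pt "0.005 0 0 0 0" --pt "0.005 0 0 0 0" --pt "0.005 0 0 0 0" --force 25

```text
clock: 3.25
tcp_pos: [468.1, 170.2, 82.8]
orientation: [0.696, 0.718, -0.001, -0.0]
wrist_force: [-0.0, -0.7, 0.2]
finger_gap: 0.171
```

```bash
python3 - <<'E'
from plant import ctrl
from h import *
s=ctrl.sense();print(s)
for n in ["scene"]:
    im,d=ctrl.snapshot(n);cv2.imwrite("pics/scene3.png",cv2.resize(im[150:390,200:460],None,fx=2.5,fy=2.5))
s=ctrl.sense();print(s["wrist_force"],s["tcp_pos"])
E
```

```text
{'clock': 3.25, 'joint_positions': array([ 0.12498311,  0.58791292,  1.86667902, -0.00243745,  0.68924813,
        0.09517592]), 'joint_vel': array([-0.00064657, -0.00080728,  0.00118789, -0.00012895, -0.0007414 ,
       -0.00042236]), 'joint_efforts': array([-3.93987866e-03, -3.78551888e+01, -8.87276888e+00,  4.66520526e-02,
        3.78547318e-02, -1.70780063e-04]), 'tcp_pos': array([468.07547113, 170.20346449,  82.80580587]), 'orientation': array([ 6.95813745e-01,  7.18220976e-01, -1.36092477e-03, -9.83687376e-05]), 'wrist_force': array([-0.00575795, -0.72476335,  0.17611823]), 'torque': array([-0.08763145,  0.08045496,  0.02213065]), 'finger_gap': 0.17050007095344535}
[ 0.47231035  0.90765816 -0.13412589] [468.08265179 170.20198815  82.8123866 ]
```

View pics/scene3.png

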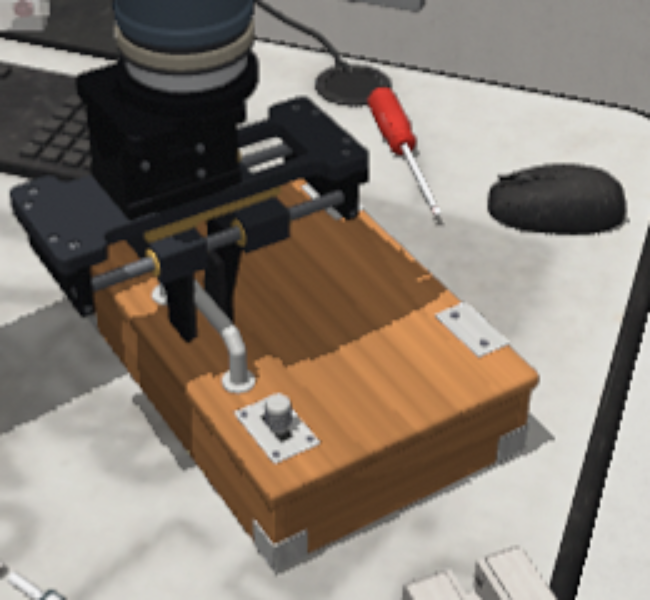

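The picture shows the fingers around the bar on both sides, but the jaws still at 15 mm. I let them finish closing.

send_rows --pt "0.003 0 0 0 0" --pt "0.003 0 0 0 0" --pt "0.003 0 0 0 0" --pt "0.003 0 0 0 0" --pt "0.003 0 0 0 0" --pt "0.003 0 0 0 0" --pt "0.003 0 0 0 0" --pt "0.003 0 0 0 0" --pt "0.003 0 0 0 0" --pt "0.003 0 0 0 0" --force 30

```text
clock: 4.3
tcp_pos: [468.7, 170.2, 82.9]
orientation: [0.696, 0.718, -0.001, 0.0]
wrist_force: [4.0, -0.1, -3.4]
finger_gap: 0.1
```

Gripped (8.7 mm). Now the gentle tug, starting with 2 mm up.

send_rows --pt "0.003 0 0 -0.0005 0" --pt "0.003 0 0 -0.001 0" --pt "0.003 0 0 -0.0015 0" --pt "0.003 0 0 -0.002 0" --pt "0.003 0 0 -0.002 0" --pt "0.003 0 0 -0.002 0" --pt "0.003 0 0 -0.002 0" --pt "0.003 0 0 -0.002 0" --pt "0.003 0 0 -0.002 0" --pt "0.003 0 0 -0.002 0"

```text
clock: 5.3
tcp_pos: [469.4, 170.3, 85.0]
orientation: [0.696, 0.718, -0.0, 0.001]
wrist_force: [5.1, -0.5, -5.3]
finger_gap: 0.103
```

send_rows --pt "0.003 0 0 -0.0005 0" --pt "0.003 0 0 -0.001 0" --pt "0.003 0 0 -0.0015 0" --pt "0.003 0 0 -0.0015 0" --pt "0.003 0 0 -0.0015 0" --pt "0.003 0 0 -0.0015 0" --pt "0.003 0 0 -0.0015 0" --pt "0.003 0 0 -0.0015 0" --pt "0.003 0 0 -0.0015 0" --pt "0.003 0 0 -0.0015 0"

```text
clock: 6.3
tcp_pos: [469.8, 170.3, 86.5]
orientation: [0.696, 0.718, 0.0, 0.001]
wrist_force: [5.1, 0.3, -4.2]
finger_gap: 0.105
```

It rose 3.6 mm with only about 4–5 N down, beyond the 1.5 mm catch play. I check in the picture that the cover really came along, and not just the fingers slipping.

```bash
python3 - <<'E'
from plant import ctrl
from h import *
im,d=ctrl.snapshot("scene");cv2.imwrite("pics/scene4.png",cv2.resize(im[150:390,200:460],None,fx=2.5,fy=2.5))
f=np.load("pics/scene0.npz");p=ctrl.camera_params("scene")
v,u=np.mgrid[0:480,0:640];m=(u>215)&(u<430)&(v>200)&(v<385)&(d>0)&(f["d"]>0)
uv=np.c_[u[m],v[m]];A=fromdepth(p,uv,f["d"][m]);B=fromdepth(p,uv,d[m])
for lo,hi in [(442,460),(480,500),(500,530),(530,560),(560,590),(590,615)]:
  k=(A[:,0]>lo)&(A[:,0]<hi)&(A[:,1]<125)&(abs(A[:,2]-70)<4)&(abs(B[:,2]-70)<12)
  print(lo,k.sum(),np.median(B[k,2]-A[k,2]).round(2))
print(ctrl.sense()["wrist_force"])
E
```

```text
442 622 3.44
480 540 3.02
500 898 2.69
530 849 1.83
560 803 1.27
590 637 0.58
[ 5.28835673  0.00539319 -4.96557645]
```

View pics/scene4.png

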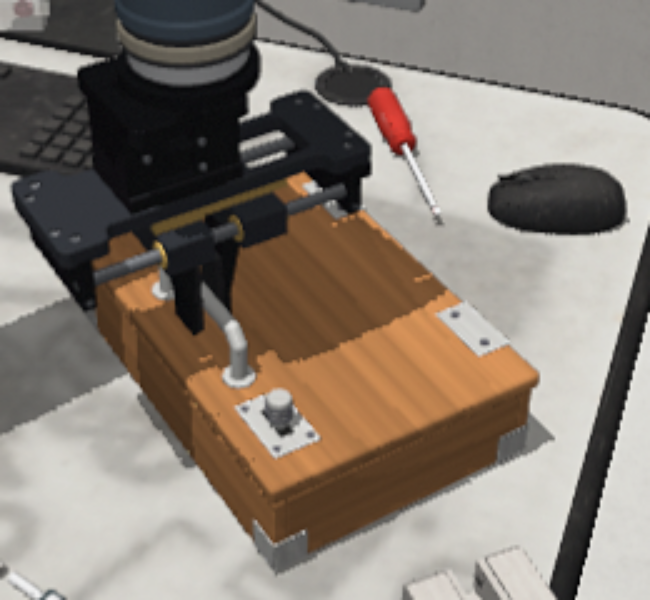

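The cover's depth change grows linearly from 0.6 mm near the hinge to 3.4 mm at the front, so it has swung about 0.02 rad. That is twice the caught play, so it is free and I leave the catch alone. Next I work out the arc.

```bash
cat >> h.py <<'E'
def disp(th): # box-x, z displacement of the bar from shut
    c,s=np.cos(th),np.sin(th);return np.array([-155*c+44*s+155,155*s+44*c-44])
P0=np.array([468.7,170.2,82.9]); EX=np.array([np.cos(np.radians(2)),np.sin(np.radians(2)),0])
def arc(s,step_deg,end=None):
    d=s["tcp_pos"]-P0; m=np.array([d@EX,d[2]])
    from scipy.optimize import minimize_scalar
    th=minimize_scalar(lambda t:np.sum((disp(t)-m)**2),bounds=(0,1.4),method="bounded").x
    R=Ro.from_quat(s["orientation"]).as_matrix()
    print("theta deg",np.degrees(th).round(2),"arc err",(m-disp(th)).round(2),"F",s["wrist_force"].round(1),"gap",round(s["finger_gap"],3),"tilt",np.degrees(np.arccos(-R[2,2])).round(2),"y",s["tcp_pos"][1].round(1))
    end=np.radians(end) if end else th+np.radians(step_deg)
    for t in np.linspace(th,end,10)[1:]:
        D=disp(t)-disp(th); w=D[0]*EX+np.array([0,0,D[1]])
        print((R.T@w/1000).round(4).tolist())
E
python3 - <<'E'
from plant import ctrl
from h import *
arc(ctrl.sense(),10)
E
```

```text
theta deg 1.35 arc err [ 0.05 -0.02] F [ 5.3  0.  -5. ] gap 0.106 tilt 0.12 y 170.3
[-0.0, 0.001, -0.003]
[-0.0, 0.002, -0.0059]
[-0.0, 0.003, -0.0089]
[-0.0, 0.0042, -0.0118]
[-0.0, 0.0054, -0.0147]
[-0.0, 0.0066, -0.0175]
[-0.0, 0.0079, -0.0204]
[-0.0, 0.0092, -0.0232]
[-0.0, 0.0106, -0.026]
```

send_rows --pt "0.003 0 0.001 -0.003 0" --pt "0.003 0 0.002 -0.006 0" --pt "0.003 0 0.003 -0.009 0" --pt "0.003 0 0.004 -0.012 0" --pt "0.003 0 0.0055 -0.0145 0" --pt "0.003 0 0.0065 -0.0175 0" --pt "0.003 0 0.008 -0.0205 0" --pt "0.003 0 0.009 -0.023 0" --pt "0.003 0 0.0105 -0.026 0" --pt "0.003 0 0.0105 -0.026 0"

```text
clock: 7.35
tcp_pos: [480.1, 170.6, 112.6]
orientation: [0.696, 0.718, -0.0, 0.001]
wrist_force: [5.0, 0.4, -8.0]
finger_gap: 0.1
```

```bash
python3 - <<'E'
from plant import ctrl
from h import *
arc(ctrl.sense(),11)
E
```

```text
theta deg 11.33 arc err [-0.2  0.1] F [ 5.   0.4 -8. ] gap 0.1 tilt 0.11 y 170.6
[0.0, 0.0016, -0.003]
[0.0, 0.0033, -0.006]
[0.0, 0.005, -0.009]
[0.0, 0.0068, -0.0119]
[0.0, 0.0087, -0.0148]
[0.0, 0.0106, -0.0177]
[0.0, 0.0126, -0.0205]
[0.0, 0.0146, -0.0233]
[0.0, 0.0167, -0.026]
```

send_rows --pt "0.003 0 0.0015 -0.003 0" --pt "0.003 0 0.0035 -0.006 0" --pt "0.003 0 0.005 -0.009 0" --pt "0.003 0 0.007 -0.012 0" --pt "0.003 0 0.0085 -0.015 0" --pt "0.003 0 0.0105 -0.0175 0" --pt "0.003 0 0.0125 -0.0205 0" --pt "0.003 0 0.0145 -0.0235 0" --pt "0.003 0 0.0165 -0.026 0" --pt "0.003 0 0.0165 -0.026 0"

```text
clock: 8.35
tcp_pos: [496.2, 171.2, 138.8]
orientation: [0.696, 0.718, -0.001, 0.001]
wrist_force: [3.2, 0.3, -6.9]
finger_gap: 0.108
```

```bash
python3 - <<'E'
from plant import ctrl
from h import *
arc(ctrl.sense(),11)
im,d=ctrl.snapshot("scene");cv2.imwrite("pics/scene5.png",im)
E
```

```text
theta deg 22.24 arc err [-0.7   0.55] F [ 3.2  0.3 -6.9] gap 0.108 tilt 0.09 y 171.2
[0.0, 0.0021, -0.0027]
[0.0, 0.0044, -0.0053]
[0.0, 0.0066, -0.0079]
[0.0, 0.0089, -0.0104]
[0.0, 0.0113, -0.0129]
[0.0, 0.0137, -0.0154]
[0.0, 0.0162, -0.0178]
[0.0, 0.0187, -0.0201]
[0.0, 0.0213, -0.0224]
```

View pics/scene5.png

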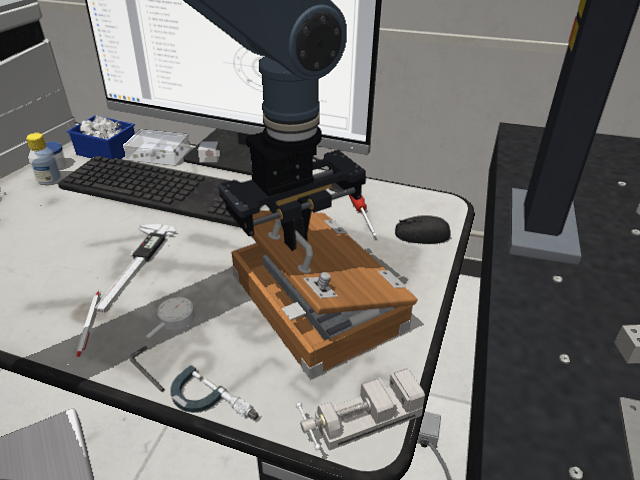

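The picture shows the cover open about 20°, with the handle still between the fingers near (300,245) and nothing else disturbed. I carry on.

send_rows --pt "0.003 0 0.002 -0.0025 0" --pt "0.003 0 0.0045 -0.005 0" --pt "0.003 0 0.007 -0.0075 0" --pt "0.003 0 0.0095 -0.01 0" --pt "0.003 0 0.0115 -0.0125 0" --pt "0.003 0 0.014 -0.015 0" --pt "0.003 0 0.0165 -0.0175 0" --pt "0.003 0 0.019 -0.02 0" --pt "0.003 0 0.0215 -0.0225 0" --pt "0.003 0 0.0215 -0.0225 0"

```text
clock: 9.4
tcp_pos: [516.9, 171.9, 161.8]
orientation: [0.696, 0.718, -0.001, -0.0]
wrist_force: [-5.4, 0.1, 0.9]
finger_gap: 0.105
```

```bash
python3 - <<'E'
from plant import ctrl
from h import *
arc(ctrl.sense(),11)
E
```

```text
theta deg 33.17 arc err [-1.13  1.31] F [-5.4  0.1  0.9] gap 0.105 tilt 0.13 y 171.9
[0.0, 0.0026, -0.0022]
[0.0, 0.0053, -0.0044]
[0.0, 0.008, -0.0065]
[0.0, 0.0107, -0.0086]
[0.0, 0.0135, -0.0106]
[0.0, 0.0164, -0.0125]
[0.0, 0.0192, -0.0144]
[0.0, 0.0222, -0.0162]
[0.0001, 0.0251, -0.018]
```

send_rows --pt "0.003 0 0.0025 -0.002 0" --pt "0.003 0 0.005 -0.0045 0" --pt "0.003 0 0.008 -0.0065 0" --pt "0.003 0 0.0105 -0.0085 0" --pt "0.003 0 0.0135 -0.0105 0" --pt "0.003 0 0.016 -0.0125 0" --pt "0.003 0 0.019 -0.0145 0" --pt "0.003 0 0.022 -0.0165 0" --pt "0.003 0 0.025 -0.018 0" --pt "0.003 0 0.025 -0.018 0"

```text
clock: 10.4
tcp_pos: [542.0, 172.8, 180.9]
orientation: [0.696, 0.718, -0.001, -0.0]
wrist_force: [-6.8, 0.3, 4.2]
finger_gap: 0.102
```

```bash
python3 - <<'E'
from plant import ctrl
from h import *
arc(ctrl.sense(),11)
im,d=ctrl.snapshot("scene");cv2.imwrite("pics/scene6.png",cv2.resize(im[130:390,200:460],None,fx=2.3,fy=2.3))
E
```

```text
theta deg 44.25 arc err [-1.34  2.34] F [-6.8  0.3  4.2] gap 0.102 tilt 0.14 y 172.8
[0.0, 0.003, -0.0017]
[0.0, 0.006, -0.0033]
[0.0, 0.0091, -0.0049]
[0.0, 0.0122, -0.0064]
[0.0, 0.0153, -0.0078]
[0.0, 0.0185, -0.0091]
[0.0001, 0.0217, -0.0104]
[0.0001, 0.0249, -0.0117]
[0.0001, 0.0281, -0.0128]
```

View pics/scene6.png

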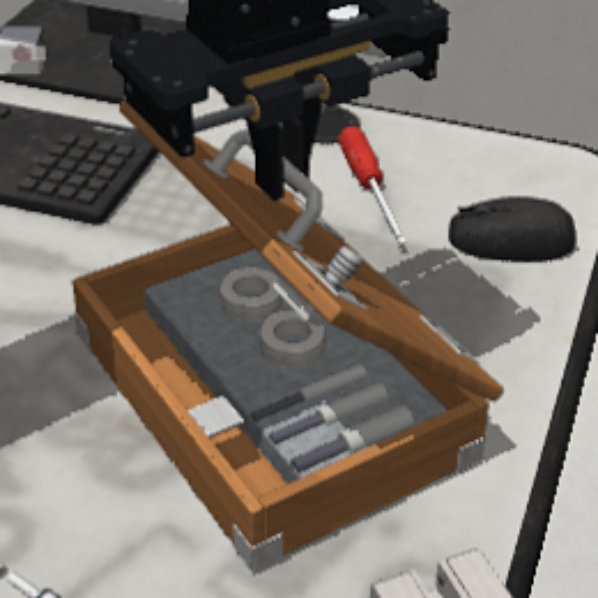

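The picture shows the cover open about 45°, the bar well inside the fingers, and rings and plugs lying undisturbed in the foam. The force is slightly radial, so I give the last step a little more height.

send_rows --pt "0.003 0 0.003 -0.002 0" --pt "0.003 0 0.006 -0.004 0" --pt "0.003 0 0.009 -0.006 0" --pt "0.003 0 0.012 -0.0075 0" --pt "0.003 0 0.015 -0.009 0" --pt "0.003 0 0.018 -0.0105 0" --pt "0.003 0 0.0215 -0.012 0" --pt "0.003 0 0.0245 -0.0135 0" --pt "0.003 0 0.0275 -0.0145 0" --pt "0.003 0 0.0275 -0.0145 0"

```text
clock: 11.45
tcp_pos: [570.0, 173.8, 195.1]
orientation: [0.696, 0.718, -0.001, 0.0]
wrist_force: [0.8, 1.9, -9.8]
finger_gap: 0.1
```

```bash
python3 - <<'E'
from plant import ctrl
from h import *
s=ctrl.sense();arc(s,1);print(s["clock"],s["joint_vel"].round(3))
p=ctrl.camera_params("scene")
im,d=ctrl.snapshot("scene");cv2.imwrite("pics/scene7.png",im)
im2,d2=ctrl.snapshot("side");cv2.imwrite("pics/side7.png",im2)
p2=ctrl.camera_params("side")
for n,pp,i,dd in [("scene",p,im,d),("side",p2,im2,d2)]:
  m=dd>0;v,u=np.nonzero(m);X=fromdepth(pp,np.c_[u,v],dd[m])
  h=cv2.cvtColor(i,cv2.COLOR_BGR2HSV)[m]
  ax=np.radians(2);B=np.c_[(X[:,0]-531.5)*np.cos(ax)+(X[:,1]-170.5)*np.sin(ax),-(X[:,0]-531.5)*np.sin(ax)+(X[:,1]-170.5)*np.cos(ax),X[:,2]]
  k=(h[:,0]>5)&(h[:,0]<22)&(h[:,1]>90)&(B[:,2]>85)&(B[:,2]<190)&(abs(B[:,0])<110)&(abs(B[:,1])<128)
  Q=B[k];
  if len(Q)<50: print(n,len(Q));continue
  r=cv2.fitLine(Q[:,[0,2]].astype(np.float32),cv2.DIST_HUBER,0,.01,.01).ravel();print(n,k.sum(),"angle",np.degrees(np.arctan2(abs(r[1]),abs(r[0]))).round(2))
print(ctrl.sense()["wrist_force"])
E
```

```text
theta deg 55.22 arc err [-1.31  3.82] F [ 0.8  1.9 -9.8] gap 0.1 tilt 0.1 y 173.8
[0.0, 0.0003, -0.0001]
[0.0, 0.0006, -0.0002]
[0.0, 0.0009, -0.0003]
[0.0, 0.0012, -0.0004]
[0.0, 0.0015, -0.0005]
[0.0, 0.0018, -0.0006]
[0.0, 0.0021, -0.0007]
[0.0, 0.0024, -0.0008]
[0.0, 0.0027, -0.0009]
11.45 [ 0.003 -0.002  0.013 -0.001 -0.002  0.001]
scene 355 angle 54.67
side 13294 angle 54.66
[  0.87462665   0.41501953 -10.89156098]
```

View pics/scene7.png

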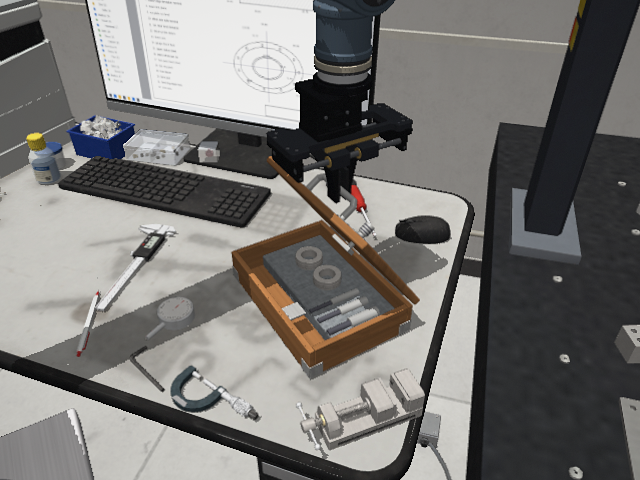

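View pics/side7.png

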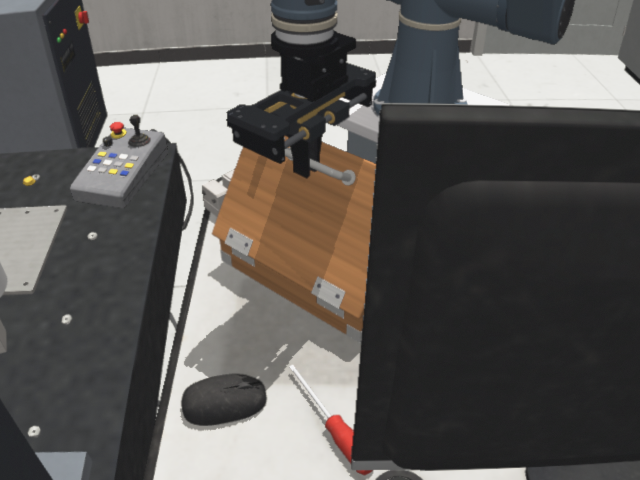

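Both views give a cover angle of 54.7°. The bar is between the fingers (gap 8.7 mm) and the desk items are unmoved. I ease the 10 N radial pull a little, without lowering the cover, and check that the hold is steady.

send_rows --pt "0.003 0 0.0005 0.0003 0" --pt "0.003 0 0.001 0.0006 0" --pt "0.003 0 0.001 0.001 0" --pt "0.003 0 0.001 0.001 0" --pt "0.003 0 0.001 0.001 0" --pt "0.003 0 0.001 0.001 0" --pt "0.003 0 0.001 0.001 0" --pt "0.003 0 0.001 0.001 0" --pt "0.003 0 0.001 0.001 0" --pt "0.003 0 0.001 0.001 0"

```text
clock: 12.55
tcp_pos: [570.4, 173.9, 195.1]
orientation: [0.696, 0.718, -0.001, -0.0]
wrist_force: [-5.4, 1.1, 5.2]
finger_gap: 0.104
```

```bash
python3 - <<'E'
from plant import ctrl
from h import *
s=ctrl.sense();arc(s,1);print(s["tcp_pos"],s["clock"])
p2=ctrl.camera_params("side");i,dd=ctrl.snapshot("side");m=dd>0;v,u=np.nonzero(m);X=fromdepth(p2,np.c_[u,v],dd[m])
h=cv2.cvtColor(i,cv2.COLOR_BGR2HSV)[m];k=(h[:,0]>5)&(h[:,0]<22)&(h[:,1]>90)&(X[:,2]>85)&(X[:,2]<190)&(X[:,0]<640)&(X[:,0]>430)&(X[:,1]>45)&(X[:,1]<295)
Q=np.c_[X[k]@EX,X[k,2]].astype(np.float32);r=cv2.fitLine(Q,cv2.DIST_HUBER,0,.01,.01).ravel();print("angle",np.degrees(np.arctan2(abs(r[1]),abs(r[0]))))
s=ctrl.sense();print(s["tcp_pos"],s["wrist_force"],s["finger_gap"])
E
```

```text
theta deg 55.32 arc err [-1.25  3.67] F [-5.4  1.1  5.2] gap 0.104 tilt 0.11 y 173.9
[0.0, 0.0003, -0.0001]
[0.0, 0.0006, -0.0002]
[0.0, 0.0009, -0.0003]
[0.0, 0.0012, -0.0004]
[0.0, 0.0015, -0.0005]
[0.0, 0.0018, -0.0006]
[0.0, 0.0021, -0.0007]
[0.0, 0.0024, -0.0008]
[0.0, 0.0027, -0.0009]
[570.37251791 173.86938427 195.0741438 ] 12.55
angle 54.83854
[570.37998403 173.8497857  195.11191177] [-5.1899766   2.01871055  6.98508527] 0.1063855285633161
```

The hold is steady at 54.8° with small forces, so I hand in.

```bash
python3 -c "
from plant import ctrl
print(ctrl.hand_in())"
```

```text
the job is handed in; nothing more can be done
None
```

The gauge box is open: I'm holding the cover by its handle at about 55 degrees, and I've handed the job in.

- **Catch:** I gripped the handle bar at 30 N and tugged it up gently. The cover rose 3.6 mm at the handle against about 5 N. The depth image showed it had swung about 0.02 rad, twice the play a caught cover has. It was free, so I left the catch alone. The tug stayed below your 8 N because the cover gave way first.
- **Opening:** I raised the cover along its arc in five steps without letting it go.
- **Last checks:** The side camera put the cover at 54.8° and the arm's position gave 55.3°. The bar was held between the fingers and the wrist force was about 9 N. In the last pictures nothing else on the desk looked moved.
- **Did not match:** By the end the gripper was about 4 mm outside the arc I had calculated. Either my estimate of the bar's starting position was slightly off or the bar crept a little in the fingers. The finger gap reads about 9 mm on the 10 mm bar.

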